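Index the bottle carousel and fetch the dropper bottle

ROBOT

A 6-joint arm with a two-finger parallel gripper is mounted at the origin on a cart in front of the work surface, level with it; the furniture and walls round the work are solid. World frame = base frame: x ahead of the robot, y to its left, z up, the work surface at z = 0. Lengths are in m, angles in degrees, forces in N, time in s.
With the tool pointing down it reaches from about 0.375 to 0.9 m from the base axis. Payload 3.1 kg.
Tool frame: the origin (TCP) lies on the centre line of the jaws, within the pads' length; the fingertips stand 17 mm ahead of it and the grasp point (between the pads) lies 2 mm behind it; z points along the fingers, y is the line along which they close (so a half turn about z gives the same grasp; the last joint's range is limited). The gripper opens to 87 mm and grips with 3 to 60 N. Pads are 19 mm wide; open, the fingers measure 117 mm over their backs; the gripper's body (75 mm by 190 mm) begins 51 mm behind the grasp point.
Start: joints at [-85.686, 30.224, 82.088, -0, 67.689, -10.227], TCP at [0.157, -0.605, 0.24] pointing down, gripper open.
Joint ranges: [-176.69, 176.69], [-43.24, 126.21], [12.49, 139.97], [-82, 262], [0, 151.66], [-163.58, 163.58]. Speed limits (degrees/s): [159.86, 159.86, 180, 180, 180, 180].

INTERFACE

Orientations are given as a 3x3 rotation matrix whose columns are the frame's x, y, z axes.
In Python, from rig import bot, imaging, finder gives the robot as it stands. The module is installed in compiled form; this text tells all that it offers.
- The arm moves only by the tool play_rows, never from a script. Its argument "motion" is a list that holds one entry, the list of rows, each a list of 6 numbers: the shift along the tool's x, y, z in m, then the turn, a rotation vector about the tool's x, y, z in degrees. In form: [[[dx, dy, dz, wx, wy, wz], ...]]. A call has 1 to 8 rows; each row is the pose to reach, as a shift and turn from the pose commanded when the call began, along the tool's axes at that moment; what a row does not reach only later rows make up. A row lasts 1/12 s, in which the tool goes at most 41.7 mm and 7.16 degrees, less where a joint would pass 70% of its speed; a pose out of reach is approached as far as the arm can. A call with a gripper value outside its range is refused whole. "fingers" is the finger opening in m, from 0 to 0.087, set as the call begins (left out, the last holds). The fingers move at their own pace and stop on an object; the grip force is fixed at half the most. Time passes only in rows, so rows that repeat a pose let the fingers close. It gives the time, the measured TCP pose, the force, the opening and the grip force at its end, in the units of the state.
- bot.read_state(): the state, without advancing time (a new reading comes with each control period).
- imaging.capture(name): name is "side" or "top"; returns a dict with "frame" (400x640x3 uint8, red, green, blue), "camera_matrix" (3x3 intrinsics, pixels), "k1" (the pictures are not rectified: a ray, as slopes to the right and down, at radius r is drawn at 1 + k1 r^2 times it, then the intrinsics apply), "R" (3x3) and "t" (3): a world point X has camera coordinates R X + t. Camera axes: x right, y down, z forward; pixel columns grow to the right and rows downward; lengths in m; the calibration is good to about 2 mm. A picture is of the moment at which its call begins. There is no depth.
- bot.hand_in(): hands the job in; it is judged then, once.
Trained networks look in the newest picture that a camera, given by its name, has taken for a name from the list of things; names that differ only in an ending like _2 or _b are one class to them, and where a whole thing is asked for, a point or a joint stands for the part that bears it (a point fixed in the world has none). Each returns a list of dicts, best first, with "confidence" (0 to 1); they miss things now and then, are a little off and sometimes report something else, mostly with a low value. They report only what shows in the picture. A call takes as long as a camera call. They do not tell look-alikes from the thing itself.
- finder.recognise(camera, name): "at" ([x, y, z] in m, in world coordinates, good to about 4 mm: the middle of the surface that is visible of it).
- finder.outline_of(camera, name): "pixels" (400x640 bool, what is visible of it).
The state is a dict: "time_s": time; "joint_positions": joint angles; "qvel": joint speeds; "tau": joint torques, N m; "position": TCP position; "tcp_rot": TCP orientation; "force": force on the tool from outside, world axes, zero at the start; "moment": the same for the moment, N m; "opening": opening from 0.0 (shut) to 1.0 (fully open); "grasp_force": force on a finger pad.
Only numpy, scipy, OpenCV 4.12 (cv2) and the standard library are available. Lean on these libraries where they do the work, as an engineer would, in place of code of your own. Each camera call takes 0.05 s, during which the arm holds its last target. There are 200 camera calls.

TASK

Turn the bottle carousel until the white dropper bottle stands squarely in the front opening of the clear cover, at the red mark. Then lift that bottle out and set it down upright in the shallow blue tray, leaving the other bottles in their pockets.

Things in the scene. Friction and masses are not known exactly. Their poses are not given: they have to be found in the camera images.
- stand: fixed white base plate 270 x 270 x 20 mm; four thin posts 125 mm from its centre in x and y carry a clear flat cover 168 to 173 mm above the worktop. The cover is open at the front (-x, red mark on the base): from stand y -73 to +73 mm and from the front edge back to stand x = -30 mm; blue edges. Origin on the worktop, on the carousel's axis; x to the back, z up
- front_place (a point): point on the pocket floor level (30 mm above the worktop), 95 mm in front of the carousel's axis, in the middle of the front opening behind the red mark: a pocket that faces the arm has its centre here; axes as the stand's
- carousel (a joint): turn of the carousel since the start in rad (0 at the start, wherever the cups then stand), positive counter-clockwise seen from above; friction about 0.1 N m, no detents, no spring: it stays where it is left; it can turn more than a full turn to either side
- knob (a point): middle of the black bar knob on top of the carousel's shaft, above the cover, on the carousel's axis, 201 mm above the worktop; turns with the carousel. Bar 66 mm long along this point's x, 16 mm wide along its y, 34 mm high (184 to 218 mm above the worktop), white line along its top
- dropper_bottle: wanted: white dropper bottle, pointed nozzle, red band, 43 mm in diameter, 128 mm high, 110 to 230 g, loose in one of the four cups (its foot 30 mm above the worktop); body straight to 60 mm above its foot, then tapering to a straight collar 25 mm wide at 92 to 105 mm (grip it there: below 85 mm the shoulder is wider), then the nozzle. Origin at the centre of its underside, z up along its axis
- amber_bottle_blue: brown glass bottle with blue cap, 44 mm in diameter, 115 mm high, loose in a cup; origin at the centre of its underside, z up
- amber_bottle_black: brown glass bottle with black cap, 44 mm in diameter, 115 mm high, loose in a cup; origin at the centre of its underside, z up
- green_jar: white jar with green lid, 44 mm in diameter, 85 mm high, loose in a cup; origin at the centre of its underside, z up
- blue_tray: shallow open blue tray, fixed, 100 mm (its x) by 150 mm (its y), walls 3 mm thick and 14 mm high, floor 3 mm thick; origin at the centre of its underside, on the worktop
- disc (a point): centre of the grey carousel disc (radius 122 mm, top 30 mm above the worktop), on the axis; turns with the carousel. Four white cups (pockets) are centred 95 mm from it along its +x, +y, -x and -y; each cup is 48 mm wide and 40 mm deep inside, 56 mm outside, rim 70 mm above the worktop
Not all that is in view belongs to the job. Of the things shaped like the blue_tray, the blue one is meant.

How it is judged:
By the outcome, as a careful person would: the job done as asked, in the order asked, and still so for the second after the job is handed in, with the robot touching nothing.
It also fails if it takes over 72 s, if anything falls off the work surface, if the arm or the gripper's body presses on something with over 40 N, if the wrist force passes 120 N, or if a joint passes its speed limit or range.

## Working session

There is one attempt and no reset: what is moved stays moved. The work goes in short steps, Python scripts to look and compute and a tool call to move; the robot and the scene stay as the last step left them, time stands still between calls to the robot, and variables do not carry over. Pictures are saved under pics/ and viewed, at most 10 in all, crops included, and the job is handed in when it is done.

Besides the shell and the picture viewer there is one more tool, called after ">>>" as name([rows], argument=value, ...), one row to a line, values as JSON. play_rows: Moves the arm, as the interface text tells. Its arguments: {"type":"object","properties":{"motion":{"type":"array"},"fingers":{"type":"number"}},"required":["motion"]}

```bash
mkdir -p pics
python3 - <<'E'
from rig import bot, imaging, finder
import cv2, numpy as np
s=bot.read_state(); print(s)
for c in ("side","top"):
    d=imaging.capture(c); cv2.imwrite(f"pics/{c}0.png",d["frame"][:,:,::-1])
    print(c,d["camera_matrix"],d["k1"],d["R"],d["t"])
    for n in ("stand","knob","dropper_bottle","amber_bottle_blue","amber_bottle_black","green_jar","blue_tray","disc"):
        print(n,[(np.round(r["at"],3),round(r["confidence"],2)) for r in finder.recognise(c,n)][:4])
E
```

```text
{'time_s': 0.0, 'joint_positions': array([-8.56844990e+01,  3.02792236e+01,  8.21566728e+01, -1.66296998e-03,
        6.76886248e+01, -1.02279797e+01]), 'qvel': array([ 0.08107873, -0.01231147, -0.00924248, -0.00262974, -0.10709708,
       -0.0688571 ]), 'tau': array([-4.99649341e-04, -4.40047538e+01, -1.76593459e+01,  6.31562294e-02,
        5.82307333e-02, -1.59584233e-04]), 'position': array([ 0.15690695, -0.60426228,  0.23856724]), 'tcp_rot': array([[ 9.67954613e-01,  2.51125131e-01, -1.90313077e-04],
       [ 2.51124946e-01, -9.67952258e-01,  2.16512103e-03],
       [ 3.59502332e-04, -2.14353125e-03, -9.99997638e-01]]), 'force': array([-0.56012764, -0.05844193,  0.1366595 ]), 'moment': array([-0.03342152, -0.02839166,  0.00216524]), 'grasp_force': 0.0, 'opening': 1.0007473454842724}
side [[477.29071888   0.         322.66221727]
 [  0.         477.29071888 201.48940407]
 [  0.           0.           1.        ]] -0.03269867567507299 [[ 0.99225508 -0.12300484  0.01731084]
 [-0.03964063 -0.44563558 -0.89433638]
 [ 0.11772203  0.8867236  -0.44706015]] [-0.57553481  0.05620114  1.51
[... 443 characters left out ...]
0.053,  0.097]), 0.21)]
top [[378.19570395   0.         316.65503531]
 [  0.         378.19570395 192.29923181]
 [  0.           0.           1.        ]] -0.007774162021763287 [[-0.37412629 -0.92734796  0.00743451]
 [-0.73033881  0.28968612 -0.61861714]
 [ 0.57151967 -0.23687065 -0.7856574 ]] [0.02452088 0.56363133 0.79023613]
stand [(array([0.578, 0.081, 0.176]), 0.71)]
knob [(array([0.58 , 0.037, 0.031]), 0.87), (array([0.491, 0.09 , 0.1  ]), 0.46)]
dropper_bottle [(array([0.492, 0.092, 0.1  ]), 0.8)]
amber_bottle_blue [(array([ 0.54 , -0.03 ,  0.101]), 0.65)]
amber_bottle_black []
green_jar []
blue_tray [(array([ 0.437, -0.549,  0.002]), 0.74)]
disc [(array([0.574, 0.038, 0.031]), 0.75)]
```

View pics/side0.png

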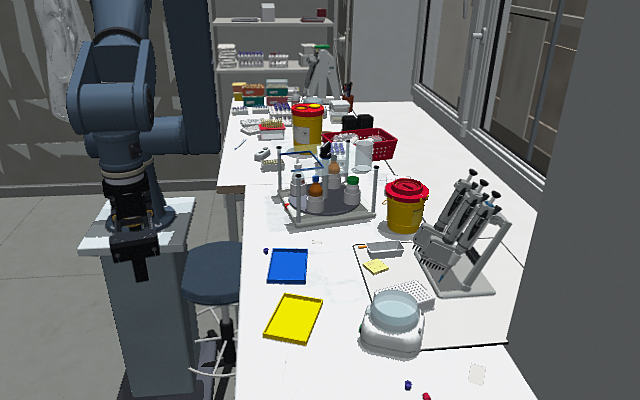

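View pics/top0.png

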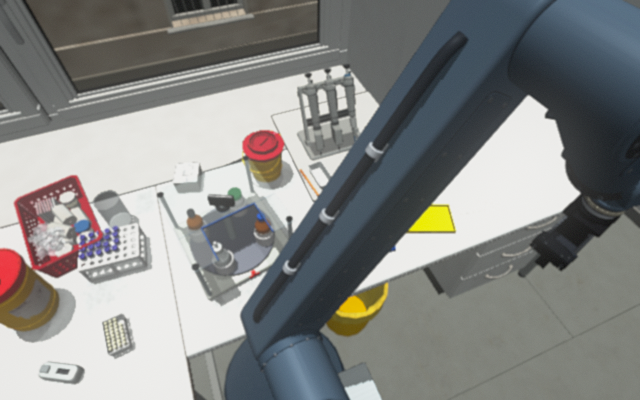

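The side picture shows the blue tray at about (288,266), the yellow look-alike at (294,318) and the stand around (325,190). The top picture shows the stand at about (240,240), with the knob at (222,202), the dropper bottle at (222,257) and the red mark at (254,273). I'll enlarge the stand in both.

Run:
```python
import cv2, numpy as np
a=cv2.imread("pics/side0.png")[130:240,265:390]; b=cv2.imread("pics/top0.png")[175:315,150:310]
cv2.imwrite("pics/c0.png",np.vstack([cv2.resize(a,(500,440),interpolation=cv2.INTER_CUBIC)]))
cv2.imwrite("pics/c1.png",cv2.resize(b,(640,560),interpolation=cv2.INTER_CUBIC))
```

```text
(no output)
```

View pics/c0.png

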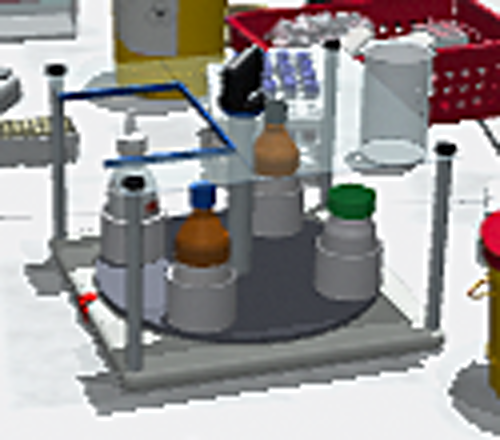

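View pics/c1.png

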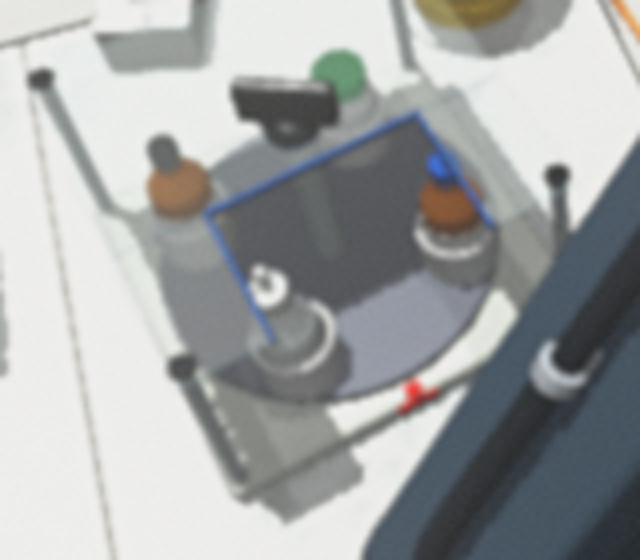

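```bash
cat > geo.py <<'E'
import numpy as np, cv2
def project(d,X):
    c=(d["R"]@np.atleast_2d(X).T).T+d["t"]; s=c[:,:2]/c[:,2:]
    s=s*(1+d["k1"]*(s**2).sum(1,keepdims=True))
    K=d["camera_matrix"]; return s@K[:2,:2].T+K[:2,2]
def on_plane(d,uv,z):
    K=d["camera_matrix"]; s0=(np.array(uv,float)-K[:2,2])/K[0,0]; s=s0.copy()
    for _ in range(5): s=s0/(1+d["k1"]*(s@s))
    r=d["R"].T@np.r_[s,1]; o=-d["R"].T@d["t"]
    return o+r*(z-o[2])/r[2]
def rz(a): c,s=np.cos(a),np.sin(a); return np.array([[c,-s,0],[s,c,0],[0,0,1]])
E
python3 - <<'E'
from rig import bot, imaging, finder
from geo import *
from scipy.optimize import least_squares
S=imaging.capture("side");T=imaging.capture("top")
un=lambda c,o:(np.array(c)+.5)/4-.5+np.array(o)
s=lambda *c:un(c,(265,130)); t=lambda *c:un(c,(150,175))
P='p' # post height
obs=[(S,s(180,86),(-.03,.073,.1705)),(S,s(236,153),(-.03,-.073,.1705)),(S,s(56,70),(-.125,.125,P)),(S,s(332,44),(.125,.125,P)),
(S,s(133,183),(-.125,-.125,P)),(S,s(446,149),(.125,-.125,P)),
(T,t(209,213),(-.03,.073,.1705)),(T,t(417,115),(-.03,-.073,.1705)),(T,t(40,78),(.125,.125,P)),(T,t(180,367),(-.125,.125,P)),(T,t(557,175),(-.125,-.125,P))]
def f(p):
    return np.concatenate([project(d,rz(p[2])@np.array([x,y,p[3] if z=='p' else z])+[p[0],p[1],0])[0]-uv for d,uv,(x,y,z) in obs])
r=least_squares(f,[.58,.03,0,.18],loss='soft_l1'); p=r.x
print("stand",p[:2],np.degrees(p[2]),p[3]); print(np.round(r.fun.reshape(-1,2),1))
c=np.array([p[0],p[1],0])
def pol(n,X): v=rz(-p[2])@(X-c); print(n,np.round(X,3),"stand r %.1f mm ang %.1f"%(1e3*np.hypot(v[0],v[1]),np.degrees(np.arctan2(v[1],v[0]))))
pol("drop collar S",on_plane(S,s(130,144),.128)); pol("drop tip T",on_plane(T,t(262,268),.158))
pol("blue S",on_plane(S,s(202,187),.145)); pol("blue T",on_plane(T,t(442,162),.145))
pol("green S",on_plane(S,s(352,192),.115)); pol("green T",on_plane(T,t(338,65),.115))
pol("black S",on_plane(S,s(276,104),.145));pol("black T",on_plane(T,t(162,148),.145))
pol("mark T",on_plane(T,t(415,397),.02)); pol("knob mid T top",on_plane(T,t(285,90),.218))
a,b=on_plane(T,t(233,80),.218),on_plane(T,t(337,92),.218); pol("ka",a);pol("kb",b);print("edge ang world",np.degrees(np.arctan2(*(b-a)[1::-1])), np.linalg.norm(b-a))
for n,d in(("side",S),("top",T)):
    tr=None
for r in finder.outline_of("side","blue_tray")[:3]:
    m=r["pixels"].astype(np.uint8); cs,_=cv2.findContours(m,0,1); k=max(cs,key=cv2.contourArea)
    q=cv2.boxPoints(cv2.minAreaRect(np.array([on_plane(S,x[0],.014)[:2] for x in k],np.float32))); print("tray",r["confidence"],np.round(q,3),q.mean(0), S["frame"][m>0].mean(0))
k=finder.outline_of("top","knob")[0]; ys,xs=np.nonzero(k["pixels"]); print("knob mask",xs.min(),xs.max(),ys.min(),ys.max())
im=np.hstack([cv2.resize(T["frame"][185:225,200:240],(560,560),interpolation=2),]); cv2.imwrite("pics/k.png",im[:,:,::-1])
E
```

```text
stand [0.59248547 0.04991224] 10.611273575079402 0.17607022825220836
[[ 0.7 -0.2]
 [-0.1 -0.9]
 [ 0.5 -0.4]
 [ 0.6 -0.2]
 [ 0.4 -0.4]
 [ 0.3 -0.4]
 [-0.5  0.7]
 [ 0.1  0.1]
 [ 0.6  0.4]
 [ 0.6  0.4]
 [ 0.3  0.5]]
drop collar S [0.503 0.094 0.128] stand r 99.4 mm ang 143.2
drop tip T [0.508 0.093 0.158] stand r 95.0 mm ang 142.1
blue S [ 0.549 -0.039  0.145] stand r 99.3 mm ang -126.5
blue T [ 0.553 -0.034  0.145] stand r 93.0 mm ang -125.9
green S [0.677 0.009 0.115] stand r 94.0 mm ang -36.6
green T [0.683 0.008 0.115] stand r 99.9 mm ang -35.4
black S [0.632 0.132 0.145] stand r 91.3 mm ang 53.9
black T [0.632 0.136 0.145] stand r 94.5 mm ang 54.5
mark T [0.461 0.027 0.02 ] stand r 133.8 mm ang 179.3
knob mid T top [0.59  0.048 0.218] stand r 3.1 mm ang -160.8
ka [0.61  0.077 0.218] stand r 31.9 mm ang 47.0
kb [0.576 0.019 0.218] stand r 35.3 mm ang -128.0
edge ang world -119.76407590545156 0.06711884436166174
tray 0.8 [[ 0.384 -0.398]
 [ 0.484 -0.411]
 [ 0.506 -0.244]
 [ 0.405 -0.23 ]] [ 0.44469953 -0.32063544] [ 24.63540091  90.3366112  192.14220877]
tray 0.72 [[ 0.367 -0.591]
 [ 0.469 -0.628]
 [ 0.527 -0.47 ]
 [ 0.424 -0.433]] [ 0.4467018  -0.53057307] [213.35482417 205.9116321   12.11496844]
tray 0.55 [[ 0.495 -0.048]
 [ 0.707 -0.071]
 [ 0.741  0.246]
 [ 0.53   0.27 ]] [0.61823833 0.09925194] [83.95756941 86.17286537 91.37663698]
knob mask 255 271 214 237
```

View pics/k.png

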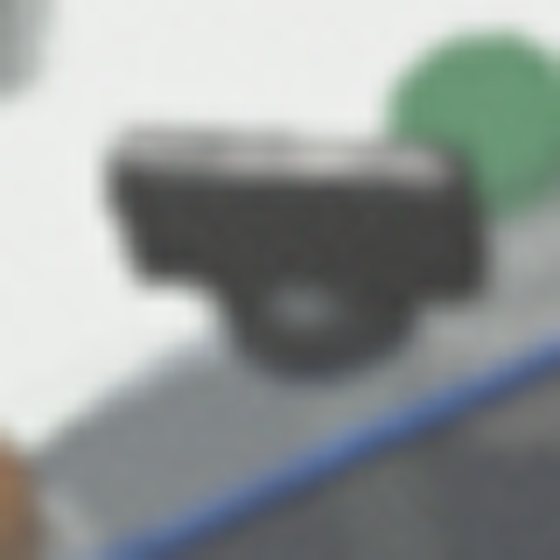

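The knob's white line runs from about (120,147) to (450,170) in this crop, so the bar points roughly 60° in world axes. The stand centre is (0.592, 0.050) with 10.6° yaw, and the blue tray is near (0.445, -0.320). The dropper stands at about 143° in the stand frame, so the carousel needs about +37°. I'll start by raising the arm and moving toward the knob.

>>> play_rows([
  [[0.03,-0.02,-0.02,0,0,-5],[0.06,-0.05,-0.03,0,0,-10],[0.09,-0.08,-0.04,0,0,-15],[0.12,-0.105,-0.05,0,0,-20],[0.15,-0.13,-0.05,0,0,-25],[0.18,-0.16,-0.05,0,0,-30],[0.21,-0.185,-0.05,0,0,-35],[0.24,-0.21,-0.05,0,0,-40]],
], fingers=0.087)

```text
time_s: 1.77
position: [0.3372, -0.3395, 0.2899]
tcp_rot: [[0.577, 0.817, 0.001], [0.817, -0.577, -0.0], [-0.0, 0.001, -1.0]]
force: [1.3, -0.1, 0.6]
opening: 0.998
grasp_force: 0.0
```

```bash
cat >> geo.py <<'E'
def delta(st,target,xang):
    "tool-frame shift and turn about tool z to bring TCP to target with tool x at world angle xang"
    R=st["tcp_rot"]; d=R.T@(np.array(target)-st["position"])
    a=np.degrees(np.arctan2(R[1,0],R[0,0])); w=(xang-a+180)%360-180
    print("t %.2f pos %s xang %.2f F %s open %.3f grip %.1f"%(st["time_s"],np.round(st["position"],4),a,np.round(st["force"],1),st["opening"],st["grasp_force"]))
    print("shift",np.round(d,4),"wz %.2f"%-w,"j6 %.0f"%st["joint_positions"][5])
E
python3 - <<'E'
from geo import *
from rig import bot,imaging
delta(bot.read_state(),[.5925,.050,.29],62)
T=imaging.capture("top")
u=lambda x,y:((x+.5)/14-.5+200,(y+.5)/14-.5+185)
for q in [((120,147),(450,170)),((110,132),(462,158)),((112,168),(470,185))]:
    a,b=[on_plane(T,u(*c),.218) for c in q]; print(np.degrees(np.arctan2(*(a-b)[1::-1])),np.linalg.norm(a-b),(a+b)/2)
E
```

```text
t 1.77 pos [ 0.3372 -0.3395  0.2899] xang 54.77 F [ 1.3 -0.1  0.6] open 0.998 grip 0.0
shift [ 4.654e-01 -1.620e-02 -1.000e-04] wz -7.23 j6 -23
63.388098094598284 0.059992010989635906 [0.59462353 0.0497589  0.218     ]
63.08722515174154 0.06420114311151136 [0.59757673 0.04890636 0.218     ]
64.96130693568816 0.06450296045234889 [0.59022273 0.04967803 0.218     ]
```

>>> play_rows([
  [[0.04,-0.001,0,0,0,-2],[0.08,-0.003,0,0,0,-4],[0.12,-0.004,0,0,0,-6],[0.16,-0.006,0,0,0,-8],[0.2,-0.007,0,0,0,-9],[0.24,-0.008,0,0,0,-9],[0.28,-0.01,0,0,0,-9],[0.32,-0.011,0,0,0,-9]],
])

```text
time_s: 2.48
position: [0.5139, -0.0727, 0.2898]
tcp_rot: [[0.446, 0.895, 0.0], [0.895, -0.446, -0.0], [-0.0, 0.0, -1.0]]
force: [-0.1, -0.2, -0.3]
opening: 1.001
grasp_force: 0.0
```

```bash
python3 -c "
from geo import *
from rig import bot
delta(bot.read_state(),[.5930,.0497,.29],64)"
```

```text
t 2.48 pos [ 0.5139 -0.0727  0.2898] xang 63.52 F [-0.1 -0.2 -0.3] open 1.001 grip 0.0
shift [ 0.1448  0.0162 -0.0002] wz -0.48 j6 6
```

>>> play_rows([
  [[0.04,0.004,0,0,0,-0.5],[0.08,0.009,0,0,0,-0.5],[0.115,0.013,0,0,0,-0.5],[0.145,0.016,0,0,0,-0.5],[0.145,0.016,0,0,0,-0.5],[0.145,0.016,0.03,0,0,-0.5],[0.145,0.016,0.05,0,0,-0.5],[0.145,0.016,0.05,0,0,-0.5]],
])

```text
time_s: 3.15
position: [0.589, 0.0482, 0.2354]
tcp_rot: [[0.438, 0.899, -0.01], [0.899, -0.438, 0.001], [-0.004, -0.009, -1.0]]
force: [-0.7, -0.1, -0.6]
opening: 0.998
grasp_force: 0.0
```

Run:
```python
from geo import *
from rig import bot,imaging
delta(bot.read_state(),[.5930,.0497,.204],64)
a=imaging.capture("side")["frame"][110:240,255:395];b=imaging.capture("top")["frame"][120:320,120:320]
cv2.imwrite("pics/g.png",np.hstack([cv2.resize(a,(420,390),interpolation=2),cv2.resize(b,(380,390),interpolation=2)])[:,:,::-1])
```

```text
t 3.15 pos [0.589  0.0482 0.2354] xang 64.04 F [-0.7 -0.1 -0.6] open 0.998 grip 0.0
shift [0.0032 0.0033 0.0313] wz 0.04 j6 20
```

View pics/g.png

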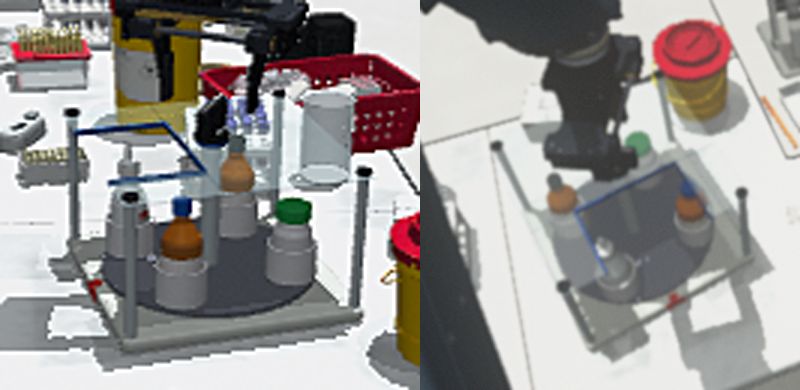

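The side view shows the fingers straddling the black knob at about (212,120) in the crop, with the cover clear. The bottles are unchanged. I'll descend and close.

>>> play_rows([
  [[0,0,0,0,0,0],[0,0,0.015,0,0,0],[0,0,0.03,0,0,0],[0,0,0.036,0,0,0],[0,0,0.036,0,0,0],[0,0,0.036,0,0,0]],
])

```text
time_s: 3.75
position: [0.5928, 0.048, 0.2045]
tcp_rot: [[0.438, 0.899, 0.002], [0.899, -0.438, -0.0], [0.001, 0.001, -1.0]]
force: [0.6, -0.2, 0.9]
opening: 1.003
grasp_force: 0.0
```

>>> play_rows([
  [[0,0,0,0,0,0],[0,0,0,0,0,0],[0,0,0,0,0,0],[0,0,0,0,0,0],[0,0,0,0,0,0],[0,0,0,0,0,0],[0,0,0,0,0,0],[0,0,0,0,0,0]],
], fingers=0.012)

```text
time_s: 4.42
position: [0.5921, 0.0483, 0.2035]
tcp_rot: [[0.438, 0.899, -0.0], [0.899, -0.438, 0.0], [-0.0, -0.0, -1.0]]
force: [-0.4, 0.3, 0.1]
opening: 0.477
grasp_force: 0.0
```

```bash
python3 -c "
from geo import *
from rig import bot
s=bot.read_state();delta(s,[.5930,.0497,.204],64);print(s['moment'])"
```

```text
t 4.42 pos [0.5921 0.0483 0.2035] xang 64.04 F [-0.4  0.3  0.1] open 0.477 grip 0.0
shift [ 0.0016  0.0002 -0.0005] wz 0.04 j6 20
[-0.03646159 -0.11595611  0.01311956]
```

>>> play_rows([
  [[0,0,0,0,0,0],[0,0,0,0,0,0],[0,0,0,0,0,0],[0,0,0,0,0,0],[0,0,0,0,0,0],[0,0,0,0,0,0],[0,0,0,0,0,0],[0,0,0,0,0,0]],
])

```text
time_s: 5.08
position: [0.5919, 0.0484, 0.2035]
tcp_rot: [[0.438, 0.899, -0.001], [0.899, -0.438, 0.0], [-0.0, -0.001, -1.0]]
force: [-0.1, 0.2, -0.7]
opening: 0.208
grasp_force: 30.0
```

```bash
python3 -c "
from geo import *
from rig import bot
s=bot.read_state();delta(s,[.5930,.0497,.204],64);print(s['moment'])"
```

```text
t 5.08 pos [0.5919 0.0484 0.2035] xang 64.04 F [-0.1  0.2 -0.7] open 0.208 grip 30.0
shift [ 0.0017  0.0004 -0.0005] wz 0.04 j6 20
[ 0.09408521  0.1930822  -0.01315946]
```

The fingers hold the knob at 30 N. Now I'll turn it counter-clockwise, which is negative about the tool z axis.

>>> play_rows([
  [[0,0,0,0,0,-3],[0,0,0,0,0,-8],[0,0,0,0,0,-13],[0,0,0,0,0,-18],[0,0,0,0,0,-23],[0,0,0,0,0,-28],[0,0,0,0,0,-32],[0,0,0,0,0,-34]],
])

```text
time_s: 5.75
position: [0.5931, 0.0482, 0.2035]
tcp_rot: [[-0.142, 0.99, 0.002], [0.99, 0.142, 0.0], [-0.0, 0.002, -1.0]]
force: [1.5, 1.2, -1.5]
opening: 0.214
grasp_force: 30.0
```

>>> play_rows([
  [[0,0,0,0,0,-1],[0,0,0,0,0,-2],[0,0,0,0,0,-2],[0,0,0,0,0,-2]],
])

```text
time_s: 6.08
position: [0.5933, 0.0483, 0.2049]
tcp_rot: [[-0.174, 0.985, 0.003], [0.985, 0.174, -0.0], [-0.001, 0.003, -1.0]]
force: [0.9, 1.3, 4.2]
opening: 0.18
grasp_force: 53.2
```

Run:
```python
from geo import *
from rig import bot,imaging,finder
s=bot.read_state();delta(s,[.5930,.0497,.204],101);print(s['moment'],s['force'])
S=imaging.capture("side");T=imaging.capture("top")
for c in("side","top"):
    for n in("dropper_bottle","green_jar","amber_bottle_blue"):
        print(c,n,[(np.round(r["at"],3),round(r["confidence"],2)) for r in finder.recognise(c,n)][:2])
cv2.imwrite("pics/h.png",np.hstack([cv2.resize(S["frame"][130:240,265:390],(400,352),interpolation=2),cv2.resize(T["frame"][175:315,150:310],(400,350),interpolation=2)[[*range(350),349,349]]])[:,:,::-1])
```

```text
t 6.08 pos [0.5933 0.0483 0.2049] xang 100.02 F [0.9 1.3 4.2] open 0.180 grip 53.2
shift [ 0.0015 -0.      0.0009] wz -0.98 j6 -16
[ 0.15039939 -0.23665811  0.109531  ] [0.93573463 1.34816633 4.20183569]
side dropper_bottle []
side green_jar [(array([0.682, 0.051, 0.09 ]), 0.44)]
side amber_bottle_blue [(array([ 0.603, -0.06 ,  0.102]), 0.52)]
top dropper_bottle [(array([0.486, 0.036, 0.1  ]), 0.77)]
top green_jar [(array([0.554, 0.099, 0.172]), 0.26)]
top amber_bottle_blue [(array([ 0.595, -0.029,  0.092]), 0.57), (array([0.568, 0.041, 0.031]), 0.18)]
```

View pics/h.png

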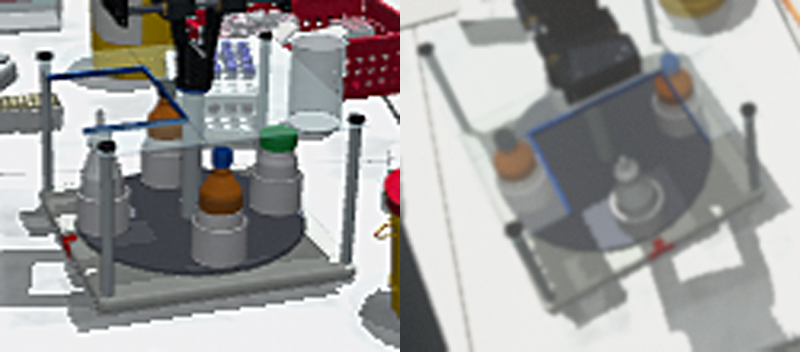

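The dropper now stands nearly behind the red mark: nozzle at about (625,158) and mark at (660,247) in the right half. I'll measure what angle remains.

Run:
```python
from geo import *
from rig import imaging
S=imaging.capture("side");T=imaging.capture("top")
c=np.array([.5925,.0499,0])
def pol(n,d,x,y,z):
    k,o=((3.2,(265,130)) if d is S else (2.5,(150,175)))
    X=on_plane(d,(np.array([x,y])+.5)/k-.5+o,z); v=rz(-np.radians(10.6))@(X-c); print(n,"%.1f mm %.1f deg"%(1e3*np.hypot(v[0],v[1]),np.degrees(np.arctan2(v[1],v[0]))))
pol("tip T",T,225,158,.158);pol("cup T",T,235,197,.07);pol("blue T",T,270,58,.145);pol("black T",T,106,133,.145)
pol("tip S",S,100,112,.158);pol("blue S",S,222,152,.145);pol("green S",S,279,130,.115)
pol("mark",T,260,247,.02)
# white cup rim / bottle segmentation around dropper, enlarged numbers: overlay predicted rims for several angles
best=[]
g=cv2.cvtColor(T["frame"],cv2.COLOR_RGB2GRAY).astype(np.float32)
ph=np.linspace(0,2*np.pi,72)
for a in np.arange(172,188,1.):
    q=c+rz(np.radians(10.6+a))@np.array([.095,0,0])
    ring=lambda r:cv2.remap(g,*[m.astype(np.float32).reshape(-1,1) for m in project(T,np.c_[q[0]+r*np.cos(ph),q[1]+r*np.sin(ph),np.full(72,.07)]).T],1).mean()
    best.append((a,round(float(ring(.026)),1),round(float(ring(.030)),1)))
print(best)
```

```text
tip T 97.8 mm 178.6 deg
cup T 91.8 mm 178.4 deg
blue T 96.0 mm -89.9 deg
black T 91.4 mm 88.0 deg
tip S 100.0 mm -178.6 deg
blue S 101.2 mm -92.6 deg
green S 94.9 mm 1.3 deg
mark 133.3 mm 179.8 deg
[(np.float64(172.0), 119.8, 119.2), (np.float64(173.0), 120.1, 120.1), (np.float64(174.0), 120.9, 121.6), (np.float64(175.0), 123.2, 122.8), (np.float64(176.0), 127.6, 123.3), (np.float64(177.0), 133.7, 122.4), (np.float64(178.0), 138.4, 121.7), (np.float64(179.0), 139.0, 122.3), (np.float64(180.0), 134.1, 124.5), (np.float64(181.0), 126.6, 125.9), (np.float64(182.0), 119.4, 125.1), (np.float64(183.0), 114.3, 121.5), (np.float64(184.0), 112.2, 116.9), (np.float64(185.0), 111.4, 113.0), (np.float64(186.0), 111.1, 110.6), (np.float64(187.0), 110.7, 109.3)]
```

>>> play_rows([
  [[0,0,0,0,0,-1],[0,0,0,0,0,-1],[0,0,0,0,0,-1],[0,0,0,0,0,-1],[0,0,0,0,0,-1],[0,0,0,0,0,-1]],
])

```text
time_s: 7.08
position: [0.5933, 0.0483, 0.2048]
tcp_rot: [[-0.192, 0.981, 0.003], [0.981, 0.192, -0.0], [-0.001, 0.003, -1.0]]
force: [2.5, 0.2, 4.8]
opening: 0.182
grasp_force: 53.2
```

>>> play_rows([
  [[0,0,0,0,0,0],[0,0,0,0,0,0],[0,0,0,0,0,0],[0,0,0,0,0,0],[0,0,0,0,0,0],[0,0,0,0,0,0],[0,0,0,0,0,0],[0,0,0,0,0,0]],
], fingers=0.06)

```text
time_s: 7.75
position: [0.5918, 0.0483, 0.2032]
tcp_rot: [[-0.191, 0.981, -0.001], [0.981, 0.191, 0.0], [0.0, -0.001, -1.0]]
force: [0.1, -0.3, 0.2]
opening: 0.655
grasp_force: 0.0
```

>>> play_rows([
  [[0,0,-0.03,0,0,0],[0,0,-0.06,0,0,0],[0,0,-0.09,0,0,0],[0,0,-0.12,0,0,0],[0,0,-0.12,0,0,0]],
])

```text
time_s: 8.17
position: [0.5956, 0.0481, 0.3304]
tcp_rot: [[-0.192, 0.981, 0.013], [0.981, 0.192, -0.001], [-0.004, 0.013, -1.0]]
force: [1.7, -0.5, 1.4]
opening: 0.692
grasp_force: 0.0
```

```bash
cat > ring.py <<'E'
from geo import *
from rig import bot,imaging,finder
from scipy.optimize import least_squares
c=np.array([.5925,.0499,0]); T=imaging.capture("top"); S=imaging.capture("side"); ph=np.linspace(0,2*np.pi,72)
for n,d in(("top",T),("side",S)):
    g=cv2.cvtColor(d["frame"],cv2.COLOR_RGB2GRAY).astype(np.float32)
    b=[]
    for a in np.arange(172,188,.5):
        q=c+rz(np.radians(10.6+a))@np.array([.095,0,0])
        ring=lambda r:cv2.remap(g,*[m.astype(np.float32).reshape(-1,1) for m in project(d,np.c_[q[0]+r*np.cos(ph),q[1]+r*np.sin(ph),np.full(72,.07)]).T],1).mean()
        b.append((float(ring(.026)),a))
    print(n,max(b)); print([(np.round(r["at"],4),round(r["confidence"],2)) for r in finder.recognise(n,"dropper_bottle")])
q=c+rz(np.radians(10.6))@np.array([-.095,0,0]); print("place",q)
delta(bot.read_state(),[q[0],q[1],.29],10.6)
cv2.imwrite("pics/r.png",np.hstack([cv2.resize(S["frame"][140:225,265:350],(400,400),interpolation=2),cv2.resize(T["frame"][225:285,195:255],(400,400),interpolation=2)])[:,:,::-1])
E
python3 ring.py
```

```text
top (143.92135620117188, np.float64(179.5))
[(array([0.4849, 0.0323, 0.1025]), 0.59), (array([ 0.5983, -0.0295,  0.0895]), 0.52)]
side (130.20440673828125, np.float64(172.0))
[]
place [0.49912114 0.03242462 0.        ]
t 8.37 pos [0.5912 0.0483 0.3224] xang 101.04 F [ 1.1 -0.5 -1.2] open 0.694 grip 0.0
shift [ 0.002  -0.0934  0.0326] wz 90.44 j6 -17
```

View pics/r.png

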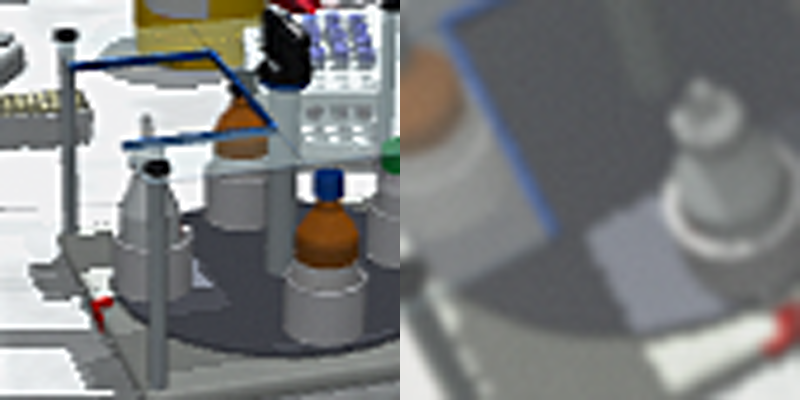

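The cup ring now measures 179.5° in the stand frame, with the knob released. The nozzle is at about (147,115) in the left crop and (302,82) in the right one. I'll move above the bottle, aligning the jaws with the stand's y axis.

>>> play_rows([
  [[0,-0.012,0,0,0,5],[0,-0.025,0,0,0,12],[0,-0.04,0,0,0,19],[0,-0.055,0,0,0,26],[0.001,-0.07,0,0,0,33],[0.002,-0.08,0,0,0,40],[0.002,-0.09,0,0,0,47],[0.002,-0.094,0,0,0,54]],
])

```text
time_s: 9.03
position: [0.4969, 0.0324, 0.3216]
tcp_rot: [[0.686, 0.728, -0.006], [0.728, -0.686, 0.001], [-0.003, -0.004, -1.0]]
force: [0.4, 0.6, -0.1]
opening: 0.689
grasp_force: 0.0
```

>>> play_rows([
  [[0,0,0,0,0,7],[0,0,0,0,0,14],[0,0,0,0,0,21],[0,0,0,0,0,28],[0,0,0,0,0,34],[0,0,0,0,0,36.4],[0,0,0,0,0,36.4],[0,0,0,0,0,36.4]],
])

```text
time_s: 9.7
position: [0.4987, 0.0323, 0.3221]
tcp_rot: [[0.983, 0.186, -0.003], [0.186, -0.983, 0.0], [-0.003, -0.001, -1.0]]
force: [-0.6, -0.1, -1.5]
opening: 0.691
grasp_force: 0.0
```

Run:
```python
from geo import *
from rig import bot,imaging
S=imaging.capture("side");T=imaging.capture("top")
u=lambda x,y,k,o:(np.array([x,y])+.5)/k-.5+o
c=np.array([.5925,.0499,0])
for n,d,p,z in (("tipS",S,u(147,115,4.706,(265,140)),.158),("tipT",T,u(302,82,6.667,(195,225)),.158),("collarS",S,u(147,155,4.706,(265,140)),.128),("collarT",T,u(307,122,6.667,(195,225)),.13)):
    X=on_plane(d,p,z); print(n,np.round(X,4),"stand",np.round(rz(-np.radians(10.6))@(X-c),4))
delta(bot.read_state(),[.498,.0325,.132],10.6)
```

```text
tipS [0.4949 0.0343 0.158 ] stand [-0.0988  0.0027  0.158 ]
tipT [0.4987 0.0331 0.158 ] stand [-0.0952  0.0007  0.158 ]
collarS [0.4947 0.0354 0.128 ] stand [-0.0988  0.0037  0.128 ]
collarT [0.4989 0.0355 0.13  ] stand [-0.0946  0.003   0.13  ]
t 9.80 pos [0.4991 0.0323 0.3227] xang 10.69 F [-0.2 -0.6  0.5] open 0.686 grip 0.0
shift [-0.0006 -0.0003  0.1907] wz 0.09 j6 70
```

>>> play_rows([
  [[-0.002,-0.002,0.02,0,0,0],[-0.002,-0.002,0.05,0,0,0],[-0.002,-0.002,0.08,0,0,0],[-0.002,-0.002,0.105,0,0,0],[-0.002,-0.002,0.12,0,0,0],[-0.002,-0.002,0.13,0,0,0],[-0.002,-0.002,0.13,0,0,0],[-0.002,-0.002,0.13,0,0,0]],
])

```text
time_s: 10.47
position: [0.4969, 0.0339, 0.1931]
tcp_rot: [[0.983, 0.185, -0.002], [0.185, -0.983, 0.0], [-0.002, -0.001, -1.0]]
force: [0.2, -0.5, 0.3]
opening: 0.687
grasp_force: 0.0
```

Run:
```python
from geo import *
from rig import bot,imaging
delta(bot.read_state(),[.497,.034,.132],10.6)
S=imaging.capture("side");T=imaging.capture("top")
cv2.imwrite("pics/v.png",np.hstack([cv2.resize(S["frame"][130:215,265:350],(400,400),interpolation=2),cv2.resize(T["frame"][215:285,185:255],(400,400),interpolation=2)])[:,:,::-1])
```

```text
t 10.47 pos [0.4969 0.0339 0.1931] xang 10.67 F [ 0.2 -0.5  0.3] open 0.687 grip 0.0
shift [ 0.0002 -0.      0.0611] wz 0.07 j6 70
```

View pics/v.png

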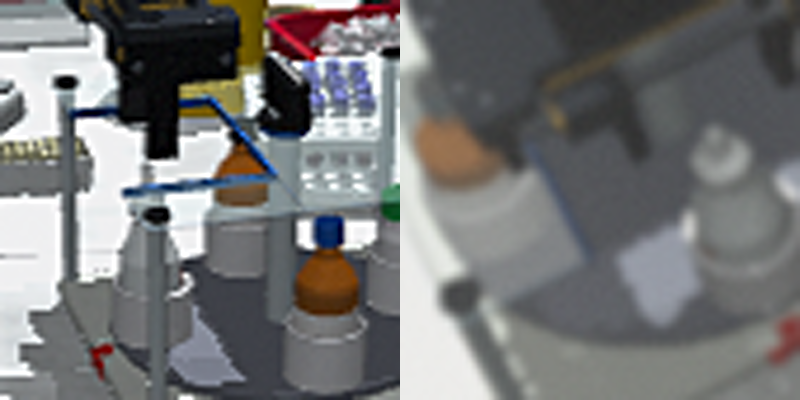

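The near finger's tip is at about (162,157) and the nozzle at (147,165) in the left crop. I'll check whether that sideways offset is only perspective.

Run:
```python
from geo import *
from rig import bot,imaging
S=imaging.capture("side"); s=bot.read_state(); R,p=s["tcp_rot"],s["position"]
for w in (.03,.0375,.045):
    for o in ([0,w,.017],[.0095,w,.017],[-.0095,w,.017]):
        print(w,o[0],np.round((project(S,p+R@np.array(o))[0]-[265,130]+.5)*4.706-.5,0))
print("nozzle if at tcp xy",(project(S,[p[0],p[1],.158])[0]-[265,130]+.5)*4.706-.5,(project(S,[p[0]-.005,p[1],.158])[0]-[265,130]+.5)*4.706-.5)
```

```text
0.03 0 [163. 151.]
0.03 0.0095 [177. 150.]
0.03 -0.0095 [149. 153.]
0.0375 0 [166. 156.]
0.0375 0.0095 [180. 154.]
0.0375 -0.0095 [152. 157.]
0.045 0 [169. 160.]
0.045 0.0095 [183. 158.]
0.045 -0.0095 [155. 161.]
nozzle if at tcp xy [151.48224591 162.23801943] [144.14916585 162.46338512]
```

Finger and nozzle carry the same small camera bias, so the jaws are centred on the bottle. Next I'll descend and grip.

>>> play_rows([
  [[0,0,0.015,0,0,0],[0,0,0.03,0,0,0],[0,0,0.045,0,0,0],[0,0,0.055,0,0,0],[0,0,0.061,0,0,0],[0,0,0.061,0,0,0],[0,0,0.061,0,0,0]],
])

```text
time_s: 11.2
position: [0.4976, 0.0338, 0.1331]
tcp_rot: [[0.983, 0.185, 0.001], [0.185, -0.983, -0.0], [0.001, 0.0, -1.0]]
force: [0.4, 0.5, -0.4]
opening: 0.688
grasp_force: 0.0
```

>>> play_rows([
  [[0,0,0,0,0,0],[0,0,0,0,0,0],[0,0,0,0,0,0],[0,0,0,0,0,0],[0,0,0,0,0,0],[0,0,0,0,0,0],[0,0,0,0,0,0],[0,0,0,0,0,0]],
], fingers=0.018)

```text
time_s: 11.87
position: [0.4973, 0.0338, 0.1326]
tcp_rot: [[0.983, 0.185, 0.0], [0.185, -0.983, -0.0], [0.0, 0.0, -1.0]]
force: [-0.1, -0.5, 1.1]
opening: 0.271
grasp_force: 30.0
```

>>> play_rows([
  [[0,0,0,0,0,0],[0,0,0,0,0,0],[0,0,0,0,0,0],[0,0,0,0,0,0],[0,0,0,0,0,0]],
])

```text
time_s: 12.28
position: [0.4973, 0.0338, 0.1326]
tcp_rot: [[0.983, 0.185, 0.0], [0.185, -0.983, -0.0], [0.0, 0.0, -1.0]]
force: [0.0, 0.5, 2.4]
opening: 0.273
grasp_force: 30.0
```

The opening of about 24 mm matches the collar. Now I'll lift slowly.

>>> play_rows([
  [[0,0,-0.006,0,0,0],[0,0,-0.016,0,0,0],[0,0,-0.03,0,0,0],[0,0,-0.046,0,0,0],[0,0,-0.062,0,0,0],[0,0,-0.08,0,0,0],[0,0,-0.096,0,0,0],[0,0,-0.11,0,0,0]],
])

```text
time_s: 12.95
position: [0.4968, 0.034, 0.2437]
tcp_rot: [[0.983, 0.185, -0.0], [0.185, -0.983, 0.0], [-0.0, -0.0, -1.0]]
force: [0.0, -0.0, -0.8]
opening: 0.27
grasp_force: 30.0
```

Run:
```python
from geo import *
from rig import bot,imaging
S=imaging.capture("side")
delta(bot.read_state(),[.445,-.3206,.26],10.6)
cv2.imwrite("pics/l.png",cv2.resize(S["frame"][120:300,240:400],(640,600),interpolation=2)[:,:,::-1])
```

```text
t 13.00 pos [0.4985 0.0338 0.2461] xang 10.65 F [ 1.4 -0.3 -0.1] open 0.275 grip 30.0
shift [-0.118   0.3384 -0.014 ] wz 0.05 j6 70
```

View pics/l.png

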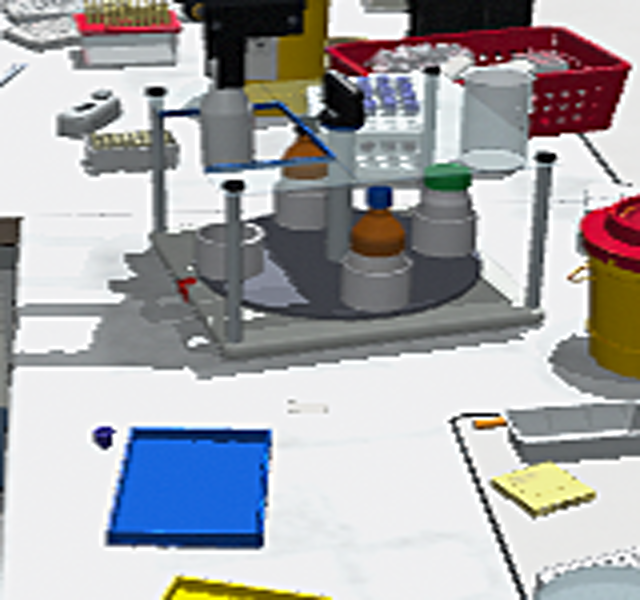

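The bottle is held clear at about (227,128), and its cup at (230,248) is empty. The other three bottles stay in their pockets. The blue tray's corners are at about (133,429), (271,431), (108,545) and (264,547). I'll raise further to clear the cover, then go to the tray.

>>> play_rows([
  [[0,0,-0.01,0,0,0],[0,0,-0.025,0,0,0],[0,0,-0.045,0,0,0],[0,0,-0.06,0,0,0],[0,0,-0.07,0,0,0],[0,0,-0.07,0,0,0]],
])

```text
time_s: 13.5
position: [0.498, 0.0338, 0.3142]
tcp_rot: [[0.983, 0.185, 0.004], [0.185, -0.983, -0.0], [0.004, 0.001, -1.0]]
force: [0.8, 0.1, -1.1]
opening: 0.273
grasp_force: 30.0
```

Run:
```python
from geo import *
from rig import bot,imaging
S=imaging.capture("side")
u=lambda x,y:((x+.5)/4-.5+240,(y+.5)/3.3333-.5+120)
q=np.array([on_plane(S,u(x,y),z) for x,y,z in((133,429,.014),(271,431,.014),(264,547,0),(108,545,0))]); print(np.round(q,4),q.mean(0),[np.linalg.norm(q[i]-q[i-1]) for i in range(4)])
t=q.mean(0); delta(bot.read_state(),[t[0],t[1],.15],10.6)
```

```text
[[ 0.4092 -0.2349  0.014 ]
 [ 0.5057 -0.2473  0.014 ]
 [ 0.4876 -0.3905  0.    ]
 [ 0.3884 -0.3782  0.    ]] [ 0.44771267 -0.31271212  0.007     ] [np.float64(0.1454365093510542), np.float64(0.09729803140224859), np.float64(0.14506651675700336), np.float64(0.0999759261228304)]
t 13.55 pos [0.4973 0.0339 0.3129] xang 10.65 F [-1.3 -0.5 -1.2] open 0.273 grip 30.0
shift [-0.113   0.3314  0.1629] wz 0.05 j6 70
```

>>> play_rows([
  [[-0.004,0.01,0,0,0,0],[-0.011,0.032,0,0,0,0],[-0.02,0.058,0,0,0,0],[-0.03,0.086,0,0,0,0],[-0.039,0.114,0,0,0,0],[-0.048,0.142,0,0,0,0],[-0.058,0.17,0,0,0,0],[-0.067,0.198,0,0,0,0]],
])

```text
time_s: 14.22
position: [0.4661, -0.1746, 0.311]
tcp_rot: [[0.983, 0.184, -0.003], [0.184, -0.983, 0.002], [-0.003, -0.002, -1.0]]
force: [0.2, -0.3, -1.5]
opening: 0.267
grasp_force: 30.0
```

>>> play_rows([
  [[-0.009,0.026,0.01,0,0,0],[-0.018,0.054,0.025,0,0,0],[-0.027,0.08,0.045,0,0,0],[-0.036,0.105,0.07,0,0,0],[-0.042,0.122,0.095,0,0,0],[-0.046,0.133,0.115,0,0,0],[-0.046,0.133,0.13,0,0,0],[-0.046,0.133,0.13,0,0,0]],
])

```text
time_s: 14.88
position: [0.4439, -0.3114, 0.1779]
tcp_rot: [[0.983, 0.183, -0.007], [0.183, -0.983, 0.007], [-0.006, -0.009, -1.0]]
force: [-0.9, 0.8, -1.6]
opening: 0.269
grasp_force: 30.0
```

>>> play_rows([
  [[0,0,0,0,0,0],[0,0,0,0,0,0],[0,0,0,0,0,0]],
])

```text
time_s: 15.13
position: [0.4476, -0.3124, 0.1835]
tcp_rot: [[0.983, 0.185, 0.001], [0.185, -0.983, -0.001], [0.001, 0.001, -1.0]]
force: [-0.0, -0.0, -1.0]
opening: 0.273
grasp_force: 30.0
```

Run:
```python
from geo import *
from rig import bot,imaging
S=imaging.capture("side")
delta(bot.read_state(),[.4475,-.314,.107],10.6)
cv2.imwrite("pics/p.png",cv2.resize(S["frame"][140:300,230:390],(600,600),interpolation=2)[:,:,::-1])
```

```text
t 15.18 pos [ 0.4478 -0.3124  0.1837] xang 10.69 F [ 0.4  0.7 -0.7] open 0.269 grip 30.0
shift [-0.0007  0.0014  0.0767] wz 0.09 j6 33
```

View pics/p.png

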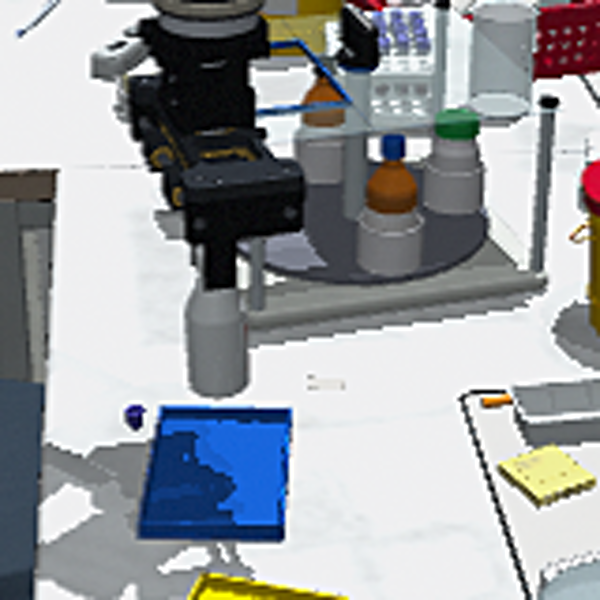

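The bottle hangs upright at about (218,345), and the tray centre at (215,470) is below it in the picture. That was my 11th picture, one more than the 10 allowed, so I won't view any more and will use the numbers from here. I'll lower until it nearly touches.

>>> play_rows([
  [[0,0.001,0.015,0,0,0],[0,0.001,0.035,0,0,0],[0,0.001,0.052,0,0,0],[0,0.001,0.064,0,0,0],[0,0.001,0.07,0,0,0],[0,0.001,0.07,0,0,0],[0,0.001,0.07,0,0,0]],
])

```text
time_s: 15.77
position: [0.4479, -0.3135, 0.1132]
tcp_rot: [[0.983, 0.185, 0.001], [0.185, -0.983, -0.001], [0.001, 0.001, -1.0]]
force: [-0.1, 0.6, -1.1]
opening: 0.27
grasp_force: 30.0
```

>>> play_rows([
  [[0,0,0.002,0,0,0],[0,0,0.004,0,0,0],[0,0,0.006,0,0,0],[0,0,0.0065,0,0,0],[0,0,0.0065,0,0,0]],
])

```text
time_s: 16.18
position: [0.4474, -0.3133, 0.1061]
tcp_rot: [[0.983, 0.185, 0.0], [0.185, -0.983, -0.0], [0.0, 0.0, -1.0]]
force: [0.9, 0.6, -0.2]
opening: 0.27
grasp_force: 30.0
```

```bash
python3 -c "
from geo import *
from rig import bot
delta(bot.read_state(),[.4475,-.314,.1056],10.6)"
```

```text
t 16.18 pos [ 0.4474 -0.3133  0.1061] xang 10.64 F [ 0.9  0.6 -0.2] open 0.270 grip 30.0
shift [-0.      0.0007  0.0005] wz 0.04 j6 33
```

>>> play_rows([
  [[0,0,0.001,0,0,0],[0,0,0.001,0,0,0],[0,0,0.001,0,0,0]],
])

```text
time_s: 16.43
position: [0.4477, -0.3135, 0.1057]
tcp_rot: [[0.983, 0.185, 0.001], [0.185, -0.983, -0.001], [0.001, 0.001, -1.0]]
force: [-0.3, 1.1, 3.9]
opening: 0.271
grasp_force: 30.0
```

The upward force of about 4 N shows the bottle has touched down. I'll release it and retreat straight up.

>>> play_rows([
  [[0,0,0,0,0,0],[0,0,0,0,0,0],[0,0,0,0,0,0],[0,0,0,0,0,0],[0,0,0,0,0,0],[0,0,0,0,0,0],[0,0,0,0,0,0],[0,0,0,0,0,0]],
], fingers=0.065)

```text
time_s: 17.1
position: [0.4474, -0.3133, 0.105]
tcp_rot: [[0.983, 0.185, -0.0], [0.185, -0.983, 0.0], [-0.0, -0.0, -1.0]]
force: [-0.4, 0.6, -0.3]
opening: 0.727
grasp_force: 0.0
```

>>> play_rows([
  [[0,0,-0.01,0,0,0],[0,0,-0.03,0,0,0],[0,0,-0.06,0,0,0],[0,0,-0.09,0,0,0],[0,0,-0.12,0,0,0],[0,0,-0.14,0,0,0],[0,0,-0.14,0,0,0],[0,0,-0.14,0,0,0]],
])

```text
time_s: 17.77
position: [0.4479, -0.3138, 0.247]
tcp_rot: [[0.983, 0.185, 0.003], [0.185, -0.983, -0.003], [0.002, 0.003, -1.0]]
force: [-0.6, 0.7, 0.1]
opening: 0.749
grasp_force: 0.0
```

Run:
```python
from geo import *
from rig import bot,imaging,finder
s=bot.read_state(); print(s["time_s"],s["position"],s["force"],s["opening"])
for c in("side","top"):
    d=imaging.capture(c)
    for n in("dropper_bottle","amber_bottle_blue","amber_bottle_black","green_jar"):
        print(c,n,[(np.round(r["at"],3),round(r["confidence"],2)) for r in finder.recognise(c,n)][:2])
    for r in finder.outline_of(c,"dropper_bottle")[:1]:
        ys,xs=np.nonzero(r["pixels"]); print("mask",xs.min(),xs.max(),ys.min(),ys.max())
    print("expected tip/foot",project(d,[[.4475,-.3135,.131],[.4475,-.3135,.003]]).round(0))
    b=finder.outline_of(c,"blue_tray")[:1]
S=imaging.capture("side")
# bright-bottle check inside predicted silhouette
f=S["frame"][225:275,265:310].astype(int); m=(f.max(2)-f.min(2)<45)&(f.max(2)>60)
ys,xs=np.nonzero(m); 
for y in range(0,50,3): print("".join("#" if v else "." for v in m[y]))
```

```text
17.7667 [ 0.44789216 -0.31375256  0.24698409] [-0.56567433  0.68655073  0.06380801] 0.7490819247834577
side dropper_bottle [(array([ 0.448, -0.328,  0.058]), 0.55)]
side amber_bottle_blue [(array([ 0.604, -0.057,  0.101]), 0.62)]
side amber_bottle_black []
side green_jar [(array([0.686, 0.051, 0.092]), 0.55)]
mask 280 296 226 271
expected tip/foot [[287. 225.]
 [288. 267.]]
top dropper_bottle [(array([ 0.436, -0.308,  0.066]), 0.92)]
top amber_bottle_blue []
top amber_bottle_black []
top green_jar []
mask 360 376 217 246
expected tip/foot [[372. 216.]
 [367. 241.]]
#############################################
#############################################
#############################################
#############################################
#############################################
#############################################
#############################################
#############################################
....###........################............##
...####........#################...........##
#######........################...........###
######.........################...........###
#####...........###############...........###
####............###############...........###
####............###############...........###
###...............###########............####
###......................................####
```

Both cameras place the bottle's outline where an upright bottle in the tray should be. The side camera still sees the green jar and the blue-capped bottle at their pockets.

```bash
python3 -c "
from rig import bot
print(bot.hand_in())"
```

```text
the job is handed in; nothing more can be done
None
```

I turned the dropper bottle to the red mark (within about 1°), lifted it out and set it upright in the blue tray, then handed in at about 18 s; the other three bottles were still in their pockets in the last view I took after the lift. I viewed 11 pictures against the limit of 10.

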